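# Hold down the guarded vent lever

### The job

Vent the line: push the shutter of the yellow guard fully open by its black tab (push it from one side, do not pinch it), then reach down through the window with the fingertips and press the red pad of the vent lever all the way down, without ever touching the yellow guard. The lever springs back, so finish while still holding it down with the fingertips, and leave the two plugs, the brass adapter and the tape spool that stand round the guard where they are.

Things in the scene. Friction and masses are not known exactly. Their poses are not given: they have to be found in the camera images.
- guard_frame: Yellow cage guard, fixed to the bench, 150 (own x) x 250 (own y) mm, closed above by a 4 mm plate whose upper face is 120 mm above the bench. Origin: centre of the footprint at bench level. Own z is up, own y runs along the slide of the shutter (+y = opening). It turns only about z. Two low aluminium rails belong to it: at own x = +-53 mm, 6 mm wide, upper edge 126 mm above the bench. Must not be touched, rails included.
- window (a point): Centre of the square window in the top plate, at the plate's upper face (120 mm above the bench), at own (0, -50) mm of the guard; axes as the guard's. The opening measures 80 x 80 mm. The lever's pad stands centrally below it.
- shutter (a joint): Opening of the flat aluminium shutter (98 x 86 mm, 3 mm thick, upper face 123.5 mm above the bench) which slides on top of the guard plate along the guard's own +y. 0 = over the window, 0.090 m = fully open, at its stop. It starts up to 20 mm open, moves with about 2 N, and stays where it is left.
- tab_front: Half of the black tab that stands up on the shutter: the flat face to push. 40 mm wide (own x), 26 mm high. Origin: centre of the face, 136.5 mm above the bench; the tab is 8 mm thick and lies on the +y side of it; pushing this face toward own +y opens the shutter. The tab reaches from 123.5 to 149.5 mm above the bench. Axes as the guard's.
- tab_back: The other half of the black tab, with the far face (toward the guard's own +y), which is to be left alone: touching it means pinching the tab. Origin: centre of that face, 8 mm beyond the pushed face.
- vent_lever (a joint): Angle of the steel vent lever inside the guard: 0 = up (rest), 0.30 rad = fully down, at its stop. Sprung: pressing the pad takes about 2.5 N at first and 7 N at the bottom, and it comes up again when let go. It swings about a level axis along the guard's own y, 58 mm beyond the pad's centre toward own +x.
- pad: Round red pad on the free end of the lever, 32 mm across. Origin: centre of its top face, 107 mm above the bench when up (13 mm below the guard plate's upper face); pressed fully it goes about 17 mm down, to 90 mm above the bench, and moves about 6 mm toward the guard's own +x, tilting by 0.30 rad.
- blank_plug_1: Small knurled blanking plug, 20 mm across, 22 mm high, standing in front of the guard. Loose bystander, to be left alone. Origin: under its centre, at bench level.
- blank_plug_2: Small knurled blanking plug, 20 mm across, 22 mm high, standing behind the guard. Loose bystander, to be left alone. Origin: under its centre, at bench level.
- adapter_2: Small brass pipe adapter, 19 x 22 mm, 25 mm high, standing behind the guard. Loose bystander, to be left alone. Origin: under its centre, at bench level.
- ptfe_tape: Spool of white tape with blue cheeks, 52 mm across, 14 mm high, lying on the bench off the guard's own -y end. Loose bystander, to be left alone. Origin: under its centre, at bench level.

How it is judged:
By the outcome, as a careful person would: the job done as asked, in the order asked, and still so for the second after the job is handed in, while the arm keeps its last pose, push and grip.
It also fails if it takes over 42 s, if anything falls off the work surface, if the arm or the gripper's body presses on something with over 40 N, if the wrist force passes 120 N, or if a joint passes its speed limit or range.

### The arm

A 6-joint arm with a two-finger parallel gripper is mounted at the origin on a cart in front of the work surface, level with it; the furniture and walls round the work are solid. World frame = base frame: x ahead of the robot, y to its left, z up, the work surface at z = 0. Lengths are in m, angles in rad, forces in N, time in s.
With the tool pointing down it reaches from about 0.375 to 0.825 m from the base axis. Payload 5.5 kg.
Tool frame: the origin (TCP) lies where the fingers leave the gripper's body, on its centre line; the fingertips stand 73 mm ahead of it and the grasp point (between the pads) lies 54 mm ahead of it; z points along the fingers, y is the line along which they close (so a half turn about z gives the same grasp; the last joint's range is limited). The gripper opens to 85 mm and grips with 20 to 120 N. Pads are 22 mm wide; open, the fingers measure 114 mm over their backs; the gripper's body (76 mm by 85 mm) begins 54 mm behind the grasp point. The pads swing forward as they close: fully open they stand 13 mm farther back than shut.
Start: joints at [-1.137, 0.314, -0.047, 1.21, 0, 1.571], TCP at [0.252, -0.544, 0.304] pointing down, gripper open.
Joint ranges: [-2.67, 2.67], [-0.69, 1.73], [-1.03, 1.25], [-2.08, 2.16], [-1.42, 1.45], [-3.14, 3.14]. Speed limits (rad/s): [2.39, 2.39, 3.01, 3.14, 3.14, 3.14].

### API

Orientations are given as a rotation vector (axis times angle).
In Python, from cell import r, imaging, order gives the robot as it stands. The module is installed in compiled form; this text tells all that it offers.
- The arm moves only by the shell command python3 -m creep 'ROWS'. ROWS is JSON, a list of rows, each a list of 7 numbers: the shift along the tool's x, y, z in cm, then the turn, a rotation vector about the tool's x, y, z in degrees, then the closure, from 0 (fully open) to 1 (shut). In form: [[x, y, z, wx, wy, wz, hand], ...]. A call has 1 to 10 rows; each row is the pose to reach, as a shift and turn from the pose commanded when the call began, along the tool's axes at that moment; what a row does not reach only later rows make up. A row lasts 1/12 s, in which the tool goes at most 41.7 mm and 7.16 degrees, less where a joint would pass 70% of its speed; a pose out of reach is approached as far as the arm can. A call with a gripper value outside its range is refused whole. The fingers move at their own pace and stop on an object; the grip force is fixed at half the most. Time passes only in rows, so rows that repeat a pose let the fingers close. It gives the time, the measured TCP pose, the force, the opening and the grip force at its end, in the units of the state.
- r.sense(): the state, without advancing time (a new reading comes with each control period).
- imaging.read_camera(name): name is "scene" or "top" or "wrist"; returns the picture (400x640x3 uint8, red, green, blue); there is no depth.
- imaging.calibration(name): a dict with "mtx" (3x3 intrinsics, pixels), "R" (3x3) and "t" (3): a world point X has camera coordinates R X + t. Camera axes: x right, y down, z forward; pixel columns grow to the right and rows downward; lengths in m; the calibration is good to about 2 mm. A picture is of the moment at which its call begins: read the wrist's pose just before it. calibration takes no time and is no camera call; for the wrist camera it gives the pose at the moment of the call.
- order.hand_in(): hands the job in; it is judged then, once.
The state is a dict: "t": time; "joints": joint angles; "qd": joint speeds; "joint_efforts": joint torques, N m; "position": TCP position; "tcp_rot": TCP orientation; "contact_force": force on the tool from outside, world axes, zero at the start; "ft_torque": the same for the moment, N m; "opening": finger opening in m; "grasp_force": force on a finger pad.
Only numpy, scipy, OpenCV 4.12 (cv2) and the standard library are available. Lean on these libraries where they do the work, as an engineer would, in place of code of your own. Each camera call takes 0.05 s, during which the arm holds its last target. There are 200 camera calls.

## Working session

There is one attempt and no reset: what is moved stays moved. The work goes in short steps, Python scripts to look and compute and a shell command to move; the robot and the scene stay as the last step left them, time stands still between calls to the robot, and variables do not carry over. Pictures are saved under pics/ and viewed, at most 10 in all, crops included, and the job is handed in when it is done.

```bash
mkdir -p pics
python3 - <<'E'
from cell import r, imaging
import cv2, numpy as np
s=r.sense();print({k:np.round(v,3).tolist() for k,v in s.items()})
for n in("scene","top"):
    c=imaging.calibration(n);print(n,np.round(c["mtx"],1).tolist(),np.round(c["R"],3).tolist(),np.round(c["t"],3).tolist())
    cv2.imwrite(f"pics/{n}0.png",imaging.read_camera(n)[:,:,::-1])
E
```

```text
{'t': 0.0, 'joints': [-1.137, 0.314, -0.048, 1.21, 0.0, 1.571], 'qd': [-0.001, 0.001, 0.003, 0.001, 0.0, -0.001], 'joint_efforts': [-0.001, -53.959, 33.976, 0.019, -0.0, 0.0], 'position': [0.252, -0.544, 0.303], 'tcp_rot': [-3.066, -0.676, 0.001], 'contact_force': [0.109, -0.146, 0.86], 'ft_torque': [-0.057, 0.028, -0.035], 'grasp_force': 0.0, 'opening': 0.086}
scene [[512.3, 0.0, 323.2], [0.0, 512.3, 201.3], [0.0, 0.0, 1.0]] [[-0.662, 0.75, 0.005], [0.596, 0.529, -0.604], [-0.455, -0.397, -0.797]] [0.649, -0.057, 1.094]
top [[385.6, 0.0, 314.1], [0.0, 385.6, 196.7], [0.0, 0.0, 1.0]] [[-0.023, -1.0, -0.005], [-0.989, 0.024, -0.148], [0.148, 0.002, -0.989]] [-0.368, 0.574, 0.883]
```

View pics/scene0.png

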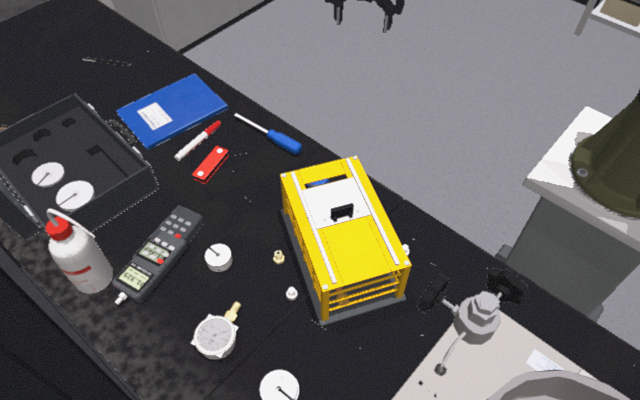

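View pics/top0.png

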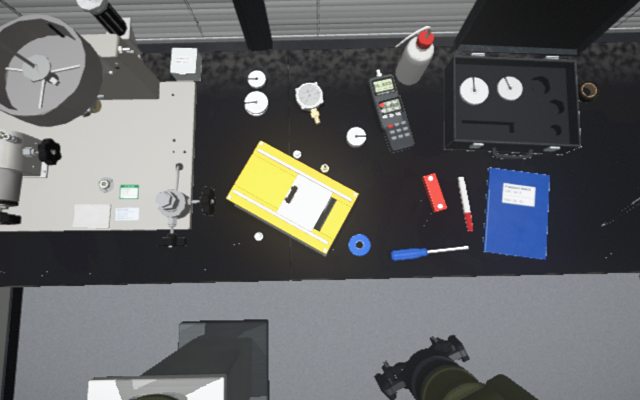

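The scene view shows the guard at about (345,235), with the tab at (343,212) and the window slot at its far end (325,183). The top view shows the guard from (228,195) to (357,200), with the tab at (291,194), the slot at (325,213) and the opening direction to the upper left. I'll zoom in on both.

Run:
```python
import cv2, numpy as np
a=cv2.imread("pics/top0.png")[130:265,215:375];b=cv2.imread("pics/scene0.png")[145:325,265:425]
a=cv2.resize(a,(640,540),interpolation=cv2.INTER_CUBIC);cv2.imwrite("pics/ct.png",a)
b=cv2.resize(b,(533,600),interpolation=cv2.INTER_CUBIC);cv2.imwrite("pics/cs.png",b)
```

```text
(no output)
```

View pics/ct.png

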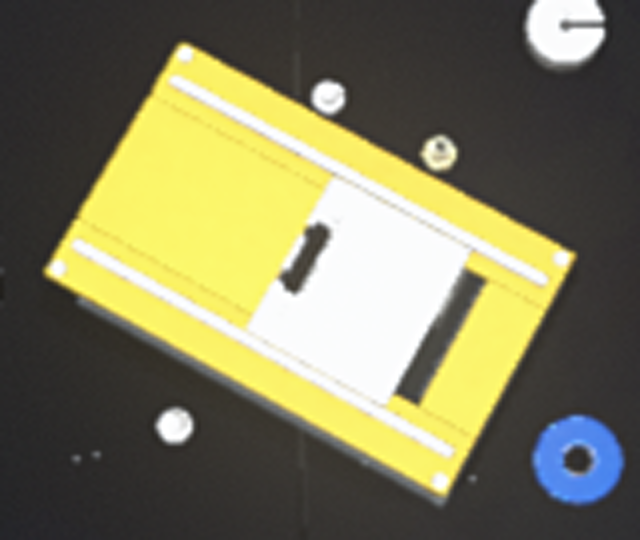

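View pics/cs.png

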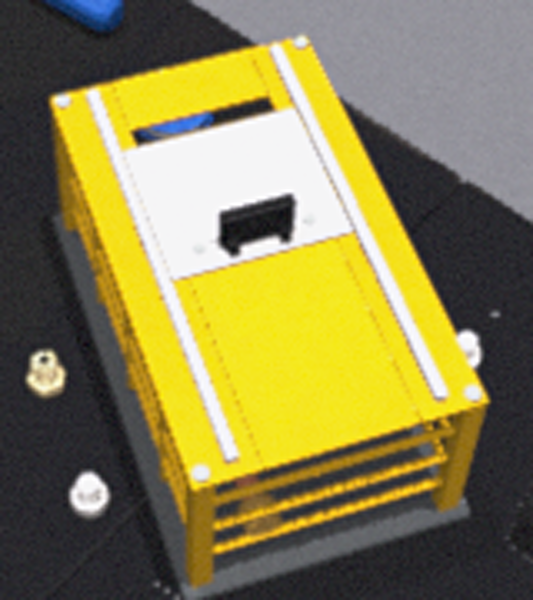

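The crops show the plate corners clearly: top crop (182,42), (45,271), (575,254), (443,497); scene crop (52,98), (307,38), (487,402), (190,490). The tab is at (307,258) in the top crop. Next I'll fit the guard pose.

```bash
cat > h.py <<'E'
import numpy as np, cv2
from cell import r, imaging
from scipy.optimize import least_squares
from scipy.spatial.transform import Rotation as Ro
def proj(c,X): 
    p=(np.asarray(X)@np.array(c["R"]).T+c["t"])@np.array(c["mtx"]).T; return p[...,:2]/p[...,2:]
def W(g,P):
    P=np.atleast_2d(P).astype(float); c,s=np.cos(g[2]),np.sin(g[2])
    return np.c_[g[0]+c*P[:,0]-s*P[:,1], g[1]+s*P[:,0]+c*P[:,1], P[:,2]]
def ray(c,uv,z):
    d=np.array(c["R"]).T@np.linalg.solve(np.array(c["mtx"]),[uv[0],uv[1],1]); o=-np.array(c["R"]).T@c["t"]
    return o+d*(z-o[2])/d[2]
E
python3 - <<'E'
from h import *
ct,cs=imaging.calibration("top"),imaging.calibration("scene")
P=np.array([[75,125,120],[-75,125,120],[75,-125,120],[-75,-125,120]])/1e3
T=np.array([[182,42],[45,271],[575,254],[443,497]])/4+[214.6,129.6]
S=np.array([[190,490],[487,402],[52,98],[307,38]])*.3+[264.65,144.65]
ft=lambda g:(proj(ct,W(g,P))-T).ravel(); fs=lambda g:(proj(cs,W(g,P))-S).ravel()
for f in(ft,fs,lambda g:np.r_[ft(g),fs(g)]):
    s=least_squares(f,[.5,.08,-.5]);g=s.x;print(g,np.round(s.fun,1))
np.save("g.npy",g)
def own(p): 
    d=p[:2]-g[:2];c,s_=np.cos(g[2]),np.sin(g[2]);return np.round([c*d[0]+s_*d[1],-s_*d[0]+c*d[1]],4)
u=lambda a:np.array(a)/4+[214.6,129.6]
# shutter edges, window far edge, tab top corners
for n,a,z in(("sh-y",(469,252),.1235),("sh-y",(388,403),.1235),("sh+y",(330,180),.1235),("sh+y",(250,328),.1235),("tab",(322,226),.1495),("tab",(291,291),.1495),("win",(486,280),.12),("win",(415,403),.12)): print(n,own(ray(ct,u(a),z)))
for n,a,z in(("tabtop",(220,212),.1495),("tabtop",(294,195),.1495),("sh-y",(130,152),.1235),("sh-y",(298,110),.1235)): print("S",n,own(ray(cs,np.array(a)*.3+[264.65,144.65],z)))
for n,a in(("plug",(328,97)),("plug",(175,425)),("adap",(440,152)),("tape",(578,459))): print(n,ray(ct,u(a),.02),own(ray(ct,u(a),.02)))
E
```

```text
[ 0.55766822 -0.33315208 -0.53155031] [ 0.  -0.3 -0.2  0.2  0.1  0.2  0.1 -0.2]
[ 0.55754702 -0.33312629 -0.53479217] [ 0.1  0.1  0.2  0.6 -0.5 -0.2  0.2 -0.8]
[ 0.5576103  -0.33313967 -0.53346513] [ 0.1 -0.3 -0.2  0.2  0.1  0.4 -0.  -0.1  0.2  0.2  0.3  0.5 -0.6 -0.2
  0.1 -0.8]
sh-y [ 0.0476 -0.0733]
sh-y [-0.0458 -0.075 ]
sh+y [0.0455 0.0129]
sh+y [-0.0469  0.0103]
tab [0.0177 0.0005]
tab [-0.0206 -0.0025]
win [ 0.0391 -0.0887]
win [-0.0385 -0.0876]
S tabtop [ 0.0185 -0.0023]
S tabtop [-0.0203 -0.001 ]
S sh-y [ 0.0449 -0.0725]
S sh-y [-0.0501 -0.0724]
plug [ 0.67786601 -0.3400612   0.02      ] [0.1071 0.0552]
plug [ 0.47617621 -0.24421455  0.02      ] [-0.1153  0.0352]
adap [ 0.64108776 -0.40897606  0.02      ] [ 0.1104 -0.0228]
tape [ 0.45014596 -0.48691816  0.02      ] [-0.0143 -0.1871]
```

The guard fit is good to under 1 px: (0.5576, -0.3331), yaw -0.533. The shutter is about 19 mm open and the tab's front face is at own y ≈ -5 mm. I'll compute the approach.

```bash
cat >> h.py <<'E'
def go(ox,oy,z):
    "shift (cm) and turn (deg) in tool axes to own (ox,oy), TCP height z, tool down, tool y along own x"
    g=np.load("g.npy"); s=r.sense(); R0=Ro.from_rotvec(s["tcp_rot"]); p=W(g,[ox,oy,z])[0]
    c,n=np.cos(g[2]),np.sin(g[2]); y=np.array([c,n,0]); zz=np.array([0,0,-1.]); R1=Ro.from_matrix(np.c_[np.cross(y,zz),y,zz])
    print(np.round(R0.inv().apply(p-s["position"])*100,2),np.round((R0.inv()*R1).as_rotvec(True),2))
def where():
    g=np.load("g.npy"); s=r.sense(); d=np.array(s["position"])-[g[0],g[1],0]; c,n=np.cos(g[2]),np.sin(g[2])
    print("own",np.round([c*d[0]+n*d[1],-n*d[0]+c*d[1],d[2]],4),"F",np.round(s["contact_force"],1),"t",round(s["t"],2),"op",round(s["opening"],3))
E
python3 -c "
from h import *
go(0,-.045,.255)"
```

```text
[32.89 -3.73  4.82] [-9.000e-02 -2.000e-02 -3.458e+01]
```

```bash
python3 -m creep '[[8,-1,1.2,0,0,-8,1],[16,-2,2.4,0,0,-16,1],[24,-3,3.6,0,0,-25,1],[32.9,-3.7,4.8,0,0,-34.6,1],[32.9,-3.7,4.8,0,0,-34.6,1],[32.9,-3.7,4.8,0,0,-34.6,1],[32.9,-3.7,4.8,0,0,-34.6,1],[32.9,-3.7,4.8,0,0,-34.6,1],[32.9,-3.7,4.8,0,0,-34.6,1],[32.9,-3.7,4.8,0,0,-34.6,1]]'
python3 - <<'E'
from h import *
where(); go(0,-.045,.255)
a=imaging.read_camera("wrist")[:,:,::-1]; b=imaging.read_camera("scene")[100:340,200:520,::-1]
cv2.imwrite("pics/w1.png",np.vstack([cv2.resize(a,(480,300)),cv2.resize(b,(480,300))[:, :]]))
E
```

```text
t: 0.93
position: [0.5366, -0.3706, 0.2545]
tcp_rot: [-2.723, -1.562, 0.001]
contact_force: [-0.9, -0.0, -0.2]
opening: -0.0002
grasp_force: 0.0
own [ 0.001  -0.0429  0.2545] F [-0.9 -0.  -0.2] t 0.93 op -0.0
[-0.21 -0.1  -0.05] [-0.12 -0.01  0.25]
```

View pics/w1.png

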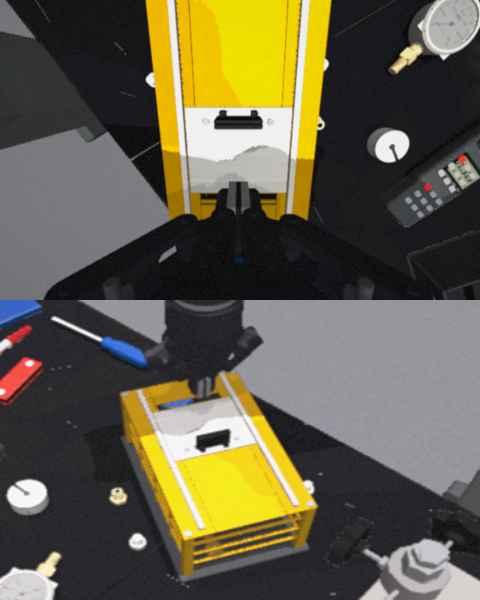

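The wrist view shows the closed fingertips at (238,183), over the shutter, with the tab ahead at (238,122) on the centre line. The scene view puts the tips at about (203,396). I'll check the tip length against the calibration, and the tab position.

Run:
```python
from h import *
s=r.sense();c=imaging.calibration("wrist");R0=Ro.from_rotvec(s["tcp_rot"]);cs=imaging.calibration("scene")
for L in(.06,.073,.086):
    for x in(-.011,.011):
        X=R0.apply([x,0,L])+s["position"]; print(L,x,np.round(proj(c,X)*.75,1), np.round((proj(cs,X)-[200,100])*[1.5,1.25]+[0,300],1))
g=np.load("g.npy")
P=[[-.02,-.005,.1235],[.02,-.005,.1495],[-.02,-.005,.1495],[.02,.003,.1495],[0,.012,.1235],[.053,0,.126],[-.053,0,.126],[0,-.074,.1235]]
for p,q in zip(P,proj(c,W(g,P))*.75):print(p,np.round(q,1))
```

```text
0.06 -0.011 [240.3 215.2] [196.7 380. ]
0.06 0.011 [240.3 186. ] [203.2 392.1]
0.073 -0.011 [240.1 205.1] [196.5 386.4]
0.073 0.011 [240.1 177.8] [202.9 398.4]
0.086 -0.011 [240.  196.3] [196.3 392.6]
0.086 0.011 [240.  170.7] [202.6 404.6]
[-0.02, -0.005, 0.1235] [217.9 121.9]
[0.02, -0.005, 0.1495] [264.3 127.4]
[-0.02, -0.005, 0.1495] [215.1 127.5]
[0.02, 0.003, 0.1495] [264.7 117.6]
[0, 0.012, 0.1235] [239.6 103.2]
[0.053, 0, 0.126] [298.  116.9]
[-0.053, 0, 0.126] [181.2 117. ]
[0, -0.074, 0.1235] [239.5 189.2]
```

The tip length of 73 mm is confirmed and the tab is within about 2 mm of the estimate. Now I'll descend in front of the tab.

```bash
python3 -m creep '[[-0.2,-0.1,2,0,0,0.2,1],[-0.2,-0.1,4,0,0,0.2,1],[-0.2,-0.1,5,0,0,0.2,1],[-0.2,-0.1,5,0,0,0.2,1],[-0.2,-0.1,5,0,0,0.2,1]]'; python3 -m creep '[[1,0,0,0,0,0,1],[2,0,0,0,0,0,1],[3,0,0,0,0,0,1],[3.5,0,0,0,0,0,1],[4,0,0,0,0,0,1],[4.5,0,0,0,0,0,1],[5,0,0,0,0,0,1],[5.5,0,0,0,0,0,1],[6,0,0,0,0,0,1],[6,0,0,0,0,0,1]]'; python3 -c "
from h import *
where(); go(0,.05,.204)"
```

```text
t: 1.45
position: [0.5321, -0.3744, 0.2059]
tcp_rot: [-2.731, -1.55, 0.001]
contact_force: [0.7, -0.3, 0.8]
opening: 0.0004
grasp_force: 0.0
t: 2.28
position: [0.5645, -0.3212, 0.2058]
tcp_rot: [-2.73, -1.554, -0.001]
contact_force: [0.1, -0.1, 0.0]
opening: 0.0001
grasp_force: 0.0
own [-2.000e-04  1.380e-02  2.058e-01] F [ 0.1 -0.1  0. ] t 2.28 op 0.0
[3.62 0.01 0.18] [-0.01 -0.05 -0.13]
```

```bash
python3 -m creep '[[0.5,0,0,0,0,0,1],[1,0,0,0,0,0,1],[1.5,0,0,0,0,0,1],[2,0,0,0,0,0,1],[2.5,0,0,0,0,0,1],[2.9,0,0,0,0,0,1],[3.3,0,0,0,0,0,1],[3.6,0,0,0,0,0,1],[3.6,0,0,0,0,0,1]]'; python3 -m creep '[[0.1,0,0,0,0,0,1],[0.2,0,0,0,0,0,1],[0.3,0,0,0,0,0,1]]';python3 -m creep '[[0.1,0,0,0,0,0,1],[0.2,0,0,0,0,0,1],[0.3,0,0,0,0,0,1]]'
python3 - <<'E'
from h import *
where();cv2.imwrite("pics/w2.png",cv2.resize(imaging.read_camera("wrist")[:,:,::-1],(640,400)))
E
```

```text
t: 3.03
position: [0.5828, -0.2905, 0.2058]
tcp_rot: [-2.73, -1.554, -0.001]
contact_force: [-0.1, 0.2, -0.4]
opening: 0.0001
grasp_force: 0.0
t: 3.28
position: [0.5839, -0.2889, 0.2059]
tcp_rot: [2.731, 1.553, -0.0]
contact_force: [-1.1, -1.9, -0.2]
opening: 0.0001
grasp_force: 0.8
t: 3.53
position: [0.5854, -0.2862, 0.2059]
tcp_rot: [2.731, 1.553, -0.0]
contact_force: [-1.0, -1.1, -1.1]
opening: -0.0002
grasp_force: 0.8
own [1.000e-04 5.460e-02 2.059e-01] F [-1.  -1.1 -1.1] t 3.53 op -0.0
```

View pics/w2.png

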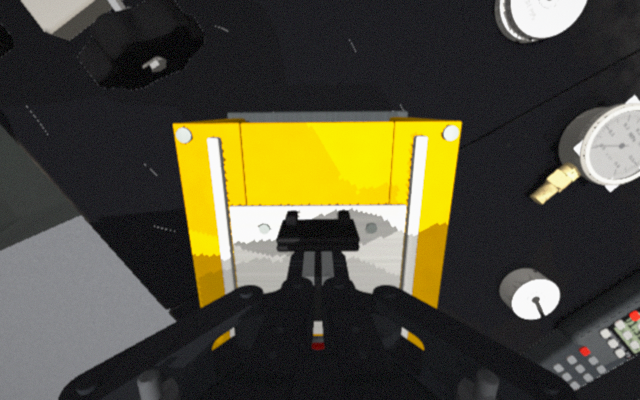

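The tab at (318,235) is against the fingers, and the shutter edge is at row 205. The force is only about 2 N, so the shutter is not yet at its stop. I'll keep pushing gently.

```bash
for i in 1; do python3 -m creep '[[0.1,0,0,0,0,0,1],[0.2,0,0,0,0,0,1],[0.3,0,0,0,0,0,1],[0.3,0,0,0,0,0,1]]'; done; python3 -m creep '[[0.1,0,0,0,0,0,1],[0.2,0,0,0,0,0,1],[0.3,0,0,0,0,0,1],[0.3,0,0,0,0,0,1]]'; python3 -c "
from h import *
where()"
```

```text
t: 3.92
position: [0.5867, -0.284, 0.2059]
tcp_rot: [2.73, 1.552, -0.002]
contact_force: [-1.6, -4.1, -0.6]
opening: 0.0002
grasp_force: 2.3
t: 4.25
position: [0.5869, -0.2836, 0.2059]
tcp_rot: [2.729, 1.549, -0.009]
contact_force: [-6.6, -11.3, 0.5]
opening: -0.0002
grasp_force: 6.5
own [1.000e-04 5.760e-02 2.059e-01] F [ -6.6 -11.3   0.5] t 4.25 op -0.0
```

The reaction is 13 N with no further motion, so the shutter is at its stop. I'll back off, rise and go over the window.

```bash
python3 -m creep '[[-1,0,0,0,0,0,1],[-2.5,0,0,0,0,0,1],[-4,0,-2,0,0,0,1],[-7,-0.2,-3,0,0,0,1],[-10,-0.5,-3,0,0,0,1],[-11,-0.5,-3,0,0,0,1],[-11,-0.5,-3,0,0,0,1],[-11,-0.5,-3,0,0,0,1]]'
python3 - <<'E'
from h import *
where();go(-.005,-.05,.2)
s=r.sense();c=imaging.calibration("wrist");a=imaging.read_camera("wrist")[:,:,::-1]; b=imaging.read_camera("scene")[130:280,260:420,::-1]
cv2.imwrite("pics/w3.png",np.vstack([cv2.resize(a,(480,300)),cv2.resize(b,(320,300))[:,:].copy() if 0 else cv2.copyMakeBorder(cv2.resize(b,(320,300)),0,0,0,160,0)]))
g=np.load("g.npy");th=np.linspace(0,2*np.pi,5)[:-1]
P=[[.016,-.05,.107],[-.016,-.05,.107],[0,-.034,.107],[.04,-.01,.12],[-.04,-.01,.12]]
for p,q in zip(P,proj(c,W(g,P))*.75):print(p,np.round(q,1))
q=proj(imaging.calibration("scene"),W(g,[[0,-.05,.107],[0,.1,.1235+0]]));print((q-[260,130])*2+[0,300])
E
```

```text
t: 4.92
position: [0.5277, -0.3732, 0.2357]
tcp_rot: [-2.731, -1.551, -0.002]
contact_force: [-0.8, 0.4, 0.2]
opening: -0.0001
grasp_force: 0.0
own [-0.0054 -0.0497  0.2357] F [-0.8  0.4  0.2] t 4.92 op -0.0
[-0.04  0.04  3.57] [-0.01 -0.08 -0.26]
[0.016, -0.05, 0.107] [261.8 164.6]
[-0.016, -0.05, 0.107] [228.7 164.8]
[0, -0.034, 0.107] [245.3 148.9]
[0.04, -0.01, 0.12] [292.5 126.1]
[-0.04, -0.01, 0.12] [199.2 126.7]
[[143.16033899 438.67777083]
 [203.48648989 568.48898636]]
```

View pics/w3.png

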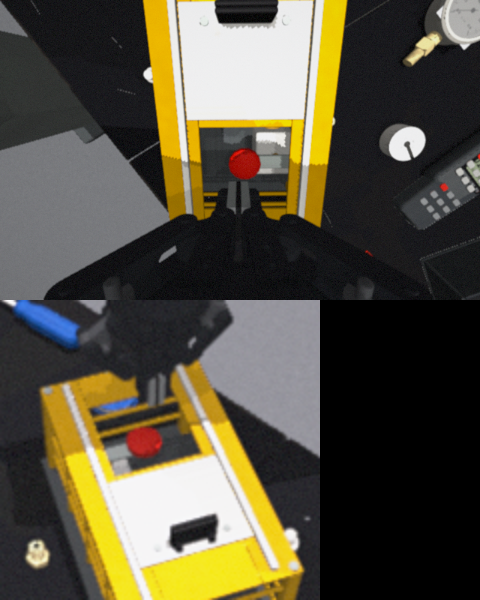

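The window is clear. The pad at (244,163) and the window edge at row 127 both match the predictions. I'll lower the fingertips.

```bash
python3 -m creep '[[0,0,2,0,0,-0.2,1],[0,0,4,0,0,-0.2,1],[0,0,5,0,0,-0.2,1],[0,0,5.5,0,0,-0.2,1],[0,0,5.8,0,0,-0.2,1],[0,0,6.1,0,0,-0.2,1],[0,0,6.4,0,0,-0.2,1],[0,0,6.4,0,0,-0.2,1]]'; python3 -m creep '[[0,0,0.2,0,0,0,1],[0,0,0.4,0,0,0,1],[0,0,0.6,0,0,0,1],[0,0,0.6,0,0,0,1]]'; python3 -c "
from h import *
where()"
```

```text
t: 5.68
position: [0.5283, -0.3727, 0.1723]
tcp_rot: [2.728, 1.558, 0.001]
contact_force: [-1.1, 2.5, 3.5]
opening: 0.0
grasp_force: 2.2
t: 6.02
position: [0.5283, -0.3729, 0.1661]
tcp_rot: [2.728, 1.558, 0.001]
contact_force: [-1.1, 3.0, 6.3]
opening: 0.0004
grasp_force: 3.0
own [-0.005  -0.0491  0.1661] F [-1.1  3.   6.3] t 6.02 op 0.0
```

```bash
python3 -m creep '[[0,0,0.1,0,0,0,1],[0,0,0.2,0,0,0,1],[0,0,0.2,0,0,0,1]]'; python3 -m creep '[[0,0,0.1,0,0,0,1],[0,0,0.2,0,0,0,1],[0,0,0.2,0,0,0,1]]'; python3 -c "
from h import *
where()"
```

```text
t: 6.27
position: [0.5284, -0.3729, 0.1643]
tcp_rot: [2.728, 1.558, 0.002]
contact_force: [-1.5, 3.8, 6.6]
opening: 0.0
grasp_force: 3.2
t: 6.52
position: [0.5285, -0.373, 0.1624]
tcp_rot: [2.727, 1.558, 0.002]
contact_force: [-1.5, 4.6, 6.4]
opening: -0.0004
grasp_force: 3.4
own [-0.0048 -0.0491  0.1624] F [-1.5  4.6  6.4] t 6.52 op -0.0
```

```bash
python3 -m creep '[[0,0,0.1,0,0,0,1],[0,0,0.2,0,0,0,1],[0,0,0.2,0,0,0,1]]'
python3 - <<'E'
from h import *
where()
a=imaging.read_camera("wrist")[100:400,120:520,::-1]; b=imaging.read_camera("scene")[130:250,260:420,::-1]
cv2.imwrite("pics/w4.png",np.vstack([cv2.resize(a,(400,300)),cv2.resize(b,(400,300),interpolation=cv2.INTER_CUBIC)]))
E
```

```text
t: 6.77
position: [0.5286, -0.373, 0.1618]
tcp_rot: [2.727, 1.557, 0.003]
contact_force: [-3.1, 5.7, 13.2]
opening: -0.0003
grasp_force: 7.2
own [-0.0047 -0.0491  0.1618] F [-3.1  5.7 13.2] t 6.77 op -0.0
```

View pics/w4.png

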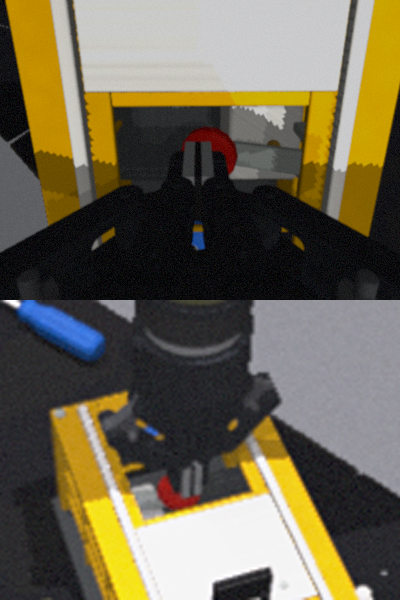

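The fingers are on the red pad (205,150), clear of the window edges. The force jumped from 6 to 13 N with tip z = 0.089 m, which is where the lever's stop should be. I'll add a touch more and hold.

```bash
python3 -m creep '[[0,0,0.08,0,0,0,1],[0,0,0.08,0,0,0,1],[0,0,0.08,0,0,0,1],[0,0,0.08,0,0,0,1],[0,0,0.08,0,0,0,1],[0,0,0.08,0,0,0,1]]'; python3 -c "
from h import *
where()
order.hand_in() if 0 else None"
```

```text
t: 7.37
position: [0.5287, -0.3731, 0.1616]
tcp_rot: [2.726, 1.557, 0.003]
contact_force: [-4.5, 7.5, 16.1]
opening: -0.0002
grasp_force: 9.1
own [-0.0046 -0.0491  0.1616] F [-4.5  7.5 16.1] t 7.37 op -0.0
```

```bash
python3 -c "
from cell import order
print(order.hand_in())"
```

```text
the job is handed in; nothing more can be done
None
```

I pushed the shutter to its stop by the tab's front face and handed the job in at about 7.4 s with the fingertips holding the lever down on its stop at about 16 N; I saw no sign of touching the guard or the loose parts, and the hand-in gave no verdict.

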